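Hold the serum dropper over the open sample pot

TASK

A client wants a sample of the serum: draw the dropper, which is already unscrewed, straight up out of the amber serum bottle, holding it by its metal collar and not by the rubber bulb. Carry it over the row of product bottles, letting it touch nothing on the way, to the one sample pot in the clear tray that has no lid, and finish still holding it there, upright and at rest, ready to drip: the glass tip over the middle of the pot, about a centimetre above its rim, touching nothing, with the serum bottle, the pots and the row left standing where they were.

Things in the scene. Friction and masses are not known exactly. Their poses are not given: they have to be found in the camera images.
- dropper: Glass dropper, 111 mm long, 18 g, upright in the serum bottle at the start. Origin: its glass tip; z up its axis. Pipette 7 mm across, tapering to 3 mm over the last 12 mm. Round silver metal collar, 24 mm across, from z = 66 to 86 mm: the place to hold it. The collar rests loosely on the bottle's mouth (its lowest 14 mm hang round the neck) and lifts straight off. Rubber bulb above, to z = 111 mm.
- dropper_bulb: The black rubber bulb fixed on top of the dropper's collar, 25 mm high, 16 mm across at its foot and about 13 mm above (narrower than the collar, so fingers that grip the collar pass it freely). Origin: centre of its foot, 86 mm above the pipette tip. Not to be squeezed or pressed.
- collar (a point): Middle of the dropper's metal collar, on its axis, 76 mm above the pipette tip.
- pipette_tip (a point): Lowest point of the dropper's glass pipette; 10 mm above the underside of the serum bottle while the dropper is in it.
- serum_bottle: Loose amber glass bottle, 38 mm across, 90 mm high, 110 g, left or right of the row, opposite the tray. Origin: centre of underside. Wall straight to 55 mm, shoulder up to 70 mm (66 mm high at 13 mm from the axis), neck 17 mm wide above, bore 12 mm. With the dropper in, the collar spans 76 to 96 mm and the bulb ends at 121 mm; keep fingertips beside the collar above 71 mm.
- tray: Fixed tray of clear acrylic, 124 x 124 mm, walls 16 mm high and 3 mm thick, floor 3 mm thick, two by two cells about 57 mm wide, one pot in each. Origin: centre of its underside.
- pot_open: The one sample pot without lid: white plastic, loose, in any one of the tray's cells; 44 mm across, 25 mm high, open mouth 38 mm wide, floor 3 mm thick. It stands on the tray's floor, so its rim is 28 mm above the table. Origin: centre of its underside.
- pot_rim (a point): Centre of the open pot's mouth, level with its rim, 25 mm above the pot's underside.
- pot_a: Sample pot with its white screw lid on: 47 mm across, 27.5 mm high, loose, in another cell of the tray. Origin: centre of its underside.
- pot_b: A second lidded sample pot, the same as pot_a.
- pot_c: A third lidded sample pot, the same as pot_a.
- pump_bottle: Amber pump bottle, 58 mm across, 144 mm high (tallest of the row); its black spout sticks out 35 mm from the axis. The row: four loose bottles in a line running away from the robot, some 85 mm apart, in any order, between serum bottle and tray. Origin: centre of its underside.
- airless_bottle: White bottle with silver cap in the row, 41 mm across, 127 mm high. Origin: centre of its underside.
- spray_bottle: Small amber spray bottle in the row, 44 mm across, 114 mm high with its white spray head. Origin: centre of its underside.
- cream_jar: White lidded cream jar in the row, 71 mm across, 82 mm high. Origin: centre of its underside.
Not all that is in view belongs to the job. Leave any red or yellow look-alike of the pot_a alone.

How it is judged (in metres and radians):
On the way, in this order (a step that is already met when the one before it is completed fails the run):
1. the dropper is held and its tip is drawn clear above the serum bottle's mouth (contact force between dropper and the fingers above 1 N and z of pipette_tip in the frame of serum_bottle above 0.092 m), for 0.04 s.
2. the held dropper crosses the line of the row with its tip above bottle height (the lowest is 82 mm) (contact force between dropper and the fingers above 1 N and world y of pipette_tip between -0.06 and 0.06 m and height (world z) of pipette_tip above 0.085 m), for 0.02 s.
At the end, for the whole second after the job is handed in: Dropper held by the fingers, upright (0.15 rad), at rest, tip within 8 mm of the open pot's axis and 4 to 20 mm above its rim, touching no pot, tray or bottle; all bottles and pots upright (0.10 rad) and moved less than: row 20 mm, pots 10 mm, serum bottle 30 mm (contact force between dropper and the fingers above 1 N and horizontal distance between pipette_tip and pot_rim below 0.008 m and z of pipette_tip in the frame of pot_rim between 0.004 and 0.02 m and angle between dropper's own z axis and vertical below 0.15 rad and linear speed of dropper below 0.02 m/s and contact force between dropper and tray below 0.05 N and contact force between dropper and pot_open below 0.05 N and contact force between dropper and pot_a below 0.05 N and contact force between dropper and pot_b below 0.05 N and contact force between dropper and pot_c below 0.05 N and contact force between dropper and pump_bottle below 0.05 N and contact force between dropper and airless_bottle below 0.05 N and contact force between dropper and spray_bottle below 0.05 N and contact force between dropper and cream_jar below 0.05 N and contact force between dropper and serum_bottle below 0.05 N and angle between each of pump_bottle, airless_bottle, spray_bottle, cream_jar, pot_open, pot_a, pot_b, pot_c, serum_bottle's own z axis and vertical below 0.1 rad and distance of each of pump_bottle, airless_bottle, spray_bottle, cream_jar from where it was at the start of the episode below 0.02 m and distance of each of pot_open, pot_a, pot_b, pot_c from where it was at the start of the episode below 0.01 m and distance of serum_bottle from where it was at the start of the episode below 0.03 m); the arm keeps its last pose, push and grip.
It fails at once if the rubber bulb is squeezed or pressed (over 1 N) (contact force between dropper_bulb and the fingers above 1 N or contact force between dropper_bulb and the arm above 1 N).
It fails at once if the dropper touches a bottle of the row, a pot or the tray (contact force between dropper and pump_bottle above 0.2 N or contact force between dropper and airless_bottle above 0.2 N or contact force between dropper and spray_bottle above 0.2 N or contact force between dropper and cream_jar above 0.2 N or contact force between dropper and pot_open above 0.2 N or contact force between dropper and pot_a above 0.2 N or contact force between dropper and pot_b above 0.2 N or contact force between dropper and pot_c above 0.2 N or contact force between dropper and tray above 0.2 N).
It fails at once if a bottle of the row is shifted more than 20 mm or tipped (distance of any of pump_bottle, airless_bottle, spray_bottle, cream_jar from where it was at the start of the episode above 0.02 m or angle between any of pump_bottle, airless_bottle, spray_bottle, cream_jar's own z axis and vertical above 0.2 rad).
It fails at once if a pot is shifted more than 10 mm or tipped (distance of any of pot_open, pot_a, pot_b, pot_c from where it was at the start of the episode above 0.01 m or angle between any of pot_open, pot_a, pot_b, pot_c's own z axis and vertical above 0.2 rad).
It fails at once if the serum bottle is shifted more than 30 mm or tipped (distance of serum_bottle from where it was at the start of the episode above 0.03 m or angle between serum_bottle's own z axis and vertical above 0.3 rad).
It also fails if it takes over 40 s, if anything falls off the work surface, if the arm or the gripper's body presses on something with over 40 N, if the wrist force passes 120 N, or if a joint passes its speed limit or range.

ROBOT

A 6-joint arm with a two-finger parallel gripper is mounted at the origin on the work surface. World frame = base frame: x ahead of the robot, y to its left, z up, the work surface at z = 0. Lengths are in m, angles in degrees, forces in N, time in s.
With the tool pointing down it reaches from about 0.3 to 0.75 m from the base axis. Payload 8.5 kg.
Tool frame: the origin (TCP) lies between the finger pads; the fingertips stand ahead of it and the grasp point (between the pads) lies 8 mm behind it (env.tcp_to_tips is the z of the fingertips in the tool frame, in m); z points along the fingers, x is the direction in which the jaws open and shut, and the axes are right-handed (so a half turn about z gives the same grasp; the last joint's range is limited). The gripper opens to 85 mm and grips with 20 to 120 N. Pads are 22 mm wide; open, the fingers measure 114 mm over their backs; the gripper's body (76 mm by 85 mm) begins 54 mm behind the grasp point. The pads swing forward as they close: fully open they stand 13 mm farther back than shut.
Start: joints at [-85.273, 21.807, 74.336, -0, 83.858, -12.336], TCP at [0.161, -0.526, 0.242] pointing down, gripper open.
Joint ranges: [-178.18, 178.18], [-50.72, 133.34], [12.68, 142.11], [-81.47, 261.47], [9.98, 163.14], [-165.26, 165.26]. Speed limits (degrees/s): [136.94, 136.94, 180, 180, 180, 180].

INTERFACE

Orientations are given as a 3x3 rotation matrix whose columns are the frame's x, y, z axes.
In Python, from rig import observe, viewer, env gives the robot as it stands.
- The arm moves only by the tool jog_arm, never from a script. Its arguments are lists of equal length, an entry for each row: "dr": the turn, a rotation vector about the tool's x, y, z in rad, a list of three; "slide": the shift along the tool's x, y, z in m, a list of three; "gripper": the opening, from -1 (shut) to 1 (fully open), so that 0 is half open. In form: {"dr": [[rx, ry, rz], ...], "slide": [[dx, dy, dz], ...], "gripper": [gripper, ...]}. A call has exactly 10 rows; each row shifts and turns the commanded pose from where the row before left it, along the tool's axes as they then stand; what a row does not reach is not made up. A row lasts 1/10 s, in which the tool goes at most 50 mm and 8.59 degrees, less where a joint would pass 70% of its speed; a pose out of reach is approached as far as the arm can. A call is refused whole if a number of a shift passes 0.05 or a number of a turn 0.15, either way. A call with a gripper value outside its range is refused whole. The fingers move at their own pace and stop on an object; "force" is the grip in N (left out, the last holds). Time passes only in rows, so rows that do not move let the fingers close, or fill a call up. It gives the time, the measured TCP pose, the force and the opening at its end, in the units of the state.
- observe(): the state, without advancing time (a new reading comes with each control period).
- viewer.get_image(name): name is "scene" or "top"; returns a dict with "pixels" (480x640x3 uint8, blue, green, red), "camera_matrix" (3x3 intrinsics, pixels), "R" (3x3) and "t" (3): a world point X has camera coordinates R X + t. Camera axes: x right, y down, z forward; pixel columns grow to the right and rows downward; lengths in m; the calibration is good to about 2 mm. A picture is of the moment at which its call begins. There is no depth.
- env.close_job(): hands the job in, once; it reports no verdict.
The state is a dict: "time_s": time; "q": joint angles; "qvel": joint speeds; "joint_efforts": joint torques, N m; "position": TCP position; "tool_rot": TCP orientation; "ft_force": force on the tool from outside, world axes, zero at the start; "wrist_torque": the same for the moment, N m; "grip_width": finger opening in m.
Only numpy, scipy, OpenCV 4.12 (cv2) and the standard library are available. Lean on these libraries where they do the work, as an engineer would, in place of code of your own. Each camera call takes 0.05 s, during which the arm holds its last target.

## Working session

There is one attempt and no reset: what is moved stays moved. The work goes in short steps, Python scripts to look and compute and a tool call to move; the robot and the scene stay as the last step left them, time stands still between calls to the robot, and variables do not carry over. Pictures are saved under pics/ and viewed, and the job is handed in when it is done.

Besides the shell and the picture viewer there is one more tool, called after "Call:" as a command line: name --argument value ..., lists and objects as JSON in quotes. jog_arm: Moves the arm, as the interface text tells. Its arguments: {"type":"object","properties":{"dr":{"type":"array","items":{"type":"array","items":{"type":"number"}}},"slide":{"type":"array","items":{"type":"array","items":{"type":"number"}}},"gripper":{"type":"array","items":{"type":"number"}},"force":{"type":"number"}},"required":["dr","slide","gripper"]}

```bash
ls; mkdir -p pics; python3 - <<'E'
from rig import observe, viewer, env
import cv2,numpy as np
s=observe(); print(s); print(env.tcp_to_tips)
for n in ("scene","top"):
    d=viewer.get_image(n); cv2.imwrite(f"pics/{n}0.png",d["pixels"]); print(n,d["camera_matrix"],d["R"],d["t"])
    np.savez(f"{n}0.npz",**d)
E
```

```text
pics
{'time_s': 0.0, 'q': array([-8.52729796e+01,  2.18407788e+01,  7.43865419e+01, -3.28853975e-03,
        8.38574352e+01, -1.23331931e+01]), 'qvel': array([-0.03457471, -0.01374966,  0.00025281, -0.01409843,  0.03650885,
       -0.00134712]), 'joint_efforts': array([-5.91489024e-04, -4.48475003e+01, -2.31280607e+01, -2.25799768e-04,
        4.73146429e-03,  7.43715276e-06]), 'position': array([ 0.16134045, -0.52550079,  0.24170322]), 'tool_rot': array([[ 2.93382328e-01, -9.55995177e-01, -1.78776482e-04],
       [-9.55994083e-01, -2.93382267e-01,  1.46953364e-03],
       [-1.45731692e-03, -2.60225942e-04, -9.99998904e-01]]), 'ft_force': array([-0.13404778, -0.20460143, -0.22507444]), 'wrist_torque': array([-8.64531996e-05, -1.23170278e-02, -3.63972576e-02]), 'grip_width': 0.08524123202899112}
0.011
scene [[529.59269323   0.         312.00945532]
 [  0.         529.59269323 245.44454867]
 [  0.           0.           1.        ]] [[-0.25549993  0.96680118  0.0039072 ]
 [ 0.75103311  0.20101985 -0.62891994]
 [-0.60882596 -0.15775456 -0.77746025]] [ 0.14022544 -0.3598275   1.27300965]
top [[532.84361107   0.         324.05194259]
 [  0.         532.84361107 244.10851403]
 [  0.           0.           1.        ]] [[-1.41717245e-02 -9.99898891e-01 -1.17081458e-03]
 [-9.97938939e-01  1.42172180e-02 -6.25759183e-02]
 [ 6.25862370e-02  2.81592782e-04 -9.98039520e-01]] [0.03311861 0.53960061 0.95859195]
```

View pics/scene0.png

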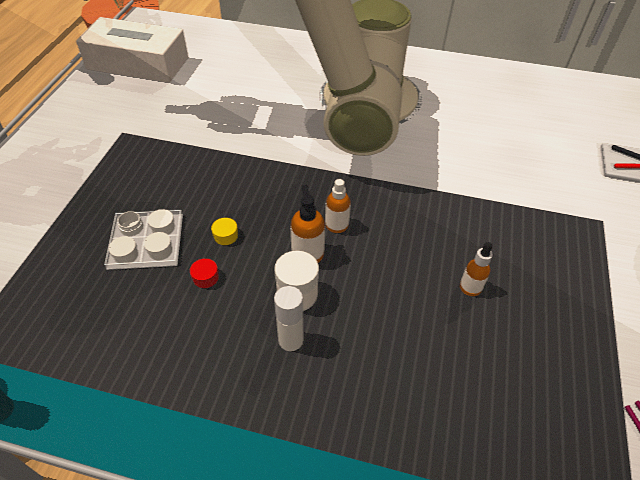

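View pics/top0.png

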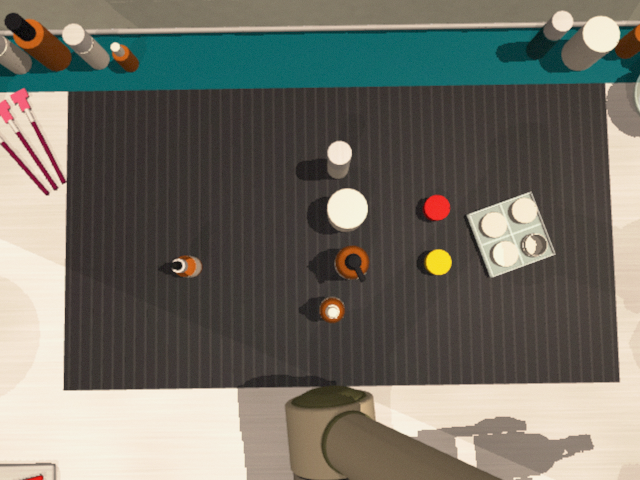

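```bash
cat > h.py <<'E'
import numpy as np,cv2
def load(n): return dict(np.load(n+".npz"))
def ray(d,uv):
    K,R,t=d["camera_matrix"],d["R"],d["t"]
    r=R.T@np.linalg.inv(K)@np.array([uv[0],uv[1],1.]); return -R.T@t, r/np.linalg.norm(r)
def plane(d,uv,z):
    c,r=ray(d,uv); return c+r*(z-c[2])/r[2]
def proj(d,X):
    p=d["camera_matrix"]@(d["R"]@np.asarray(X,float)+d["t"]); return p[:2]/p[2]
def tri(d1,u1,d2,u2):
    a,r=ray(d1,u1); b,s=ray(d2,u2)
    k=np.linalg.lstsq(np.c_[r,-s],b-a,rcond=None)[0]; p=a+k[0]*r;q=b+k[1]*s
    return (p+q)/2, np.linalg.norm(p-q)
E
python3 - <<'E'
from h import *
s,t=load("scene0"),load("top0")
def crop(d,x0,y0,w,h,f,n): cv2.imwrite(n,cv2.resize(d["pixels"][y0:y0+h,x0:x0+w],None,fx=f,fy=f,interpolation=cv2.INTER_CUBIC))
a=cv2.resize(s["pixels"][235:305,440:510],(400,400),interpolation=cv2.INTER_CUBIC)
b=cv2.resize(t["pixels"][235:305,150:220],(400,400),interpolation=cv2.INTER_CUBIC)
cv2.imwrite("pics/serum.png",np.hstack([a,b]))
a=cv2.resize(s["pixels"][195:285,100:190],(400,400),interpolation=cv2.INTER_CUBIC)
b=cv2.resize(t["pixels"][188:288,462:562],(400,400),interpolation=cv2.INTER_CUBIC)
cv2.imwrite("pics/tray.png",np.hstack([a,b]))
E
```

```text
(no output)
```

View pics/serum.png

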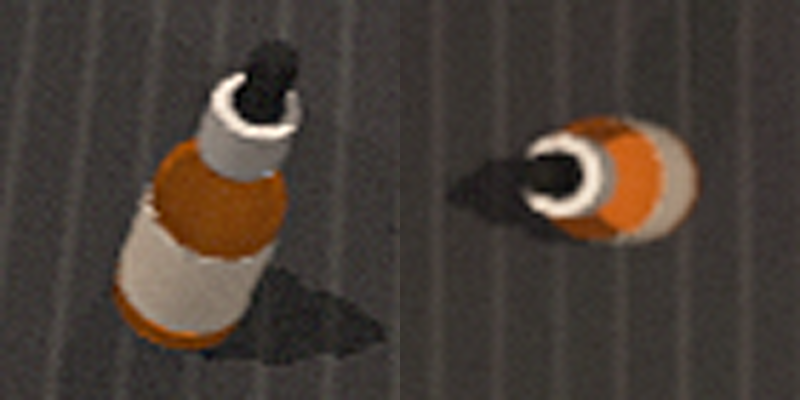

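View pics/tray.png

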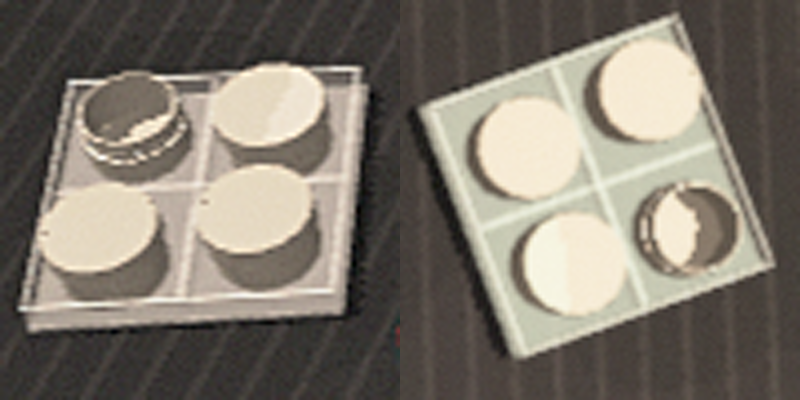

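```bash
python3 - <<'E'
from h import *
s,t=load("scene0"),load("top0")
a=cv2.resize(s["pixels"][205:245,110:150],(400,400),interpolation=cv2.INTER_NEAREST)
b=cv2.resize(t["pixels"][225:265,514:554],(400,400),interpolation=cv2.INTER_NEAREST)
# predicted overlays later
cs,ct=(484.1,252.9),(178.4,265.3)
print(plane(s,cs,.096),plane(t,ct,.096),tri(s,cs,t,ct))
def circ(d,c,z,r): return np.array([proj(d,[c[0]+r*np.cos(a),c[1]+r*np.sin(a),z]) for a in np.linspace(0,6.28,60)])
p0=plane(t,(514+22.8-.5,225+20-.5),.028); print(p0, proj(s,p0))
for d,im,o in((s,a,(110,205)),(t,b,(514,225))):
    for r in(.019,.022):
        q=((circ(d,p0,.028,r)-o+.5)*10).astype(int); cv2.polylines(im,[q],True,(0,0,255),1)
cv2.imwrite("pics/pot.png",np.hstack([a,b]))
c=tri(s,cs,t,ct)[0];
a=cv2.resize(s["pixels"][235:305,440:510],(400,400),interpolation=cv2.INTER_CUBIC)
b=cv2.resize(t["pixels"][235:305,150:220],(400,400),interpolation=cv2.INTER_CUBIC)
for d,im,o in((s,a,(440,235)),(t,b,(150,235))):
    for z,r in((.096,.012),(.076,.012),(.0,.019)):
        q=((circ(d,c,z,r)-o+.5)*400/70).astype(int); cv2.polylines(im,[q],True,(0,255,0),1)
cv2.imwrite("pics/ser2.png",np.hstack([a,b]))
E
```

```text
[0.50239322 0.27285029 0.096     ] [0.5029057  0.27037052 0.096     ] (array([0.50281946, 0.27160579, 0.09606678]), np.float64(0.0024250987433265137))
[ 0.53314279 -0.3584624   0.028     ] [127.55400083 219.00396593]
```

View pics/pot.png

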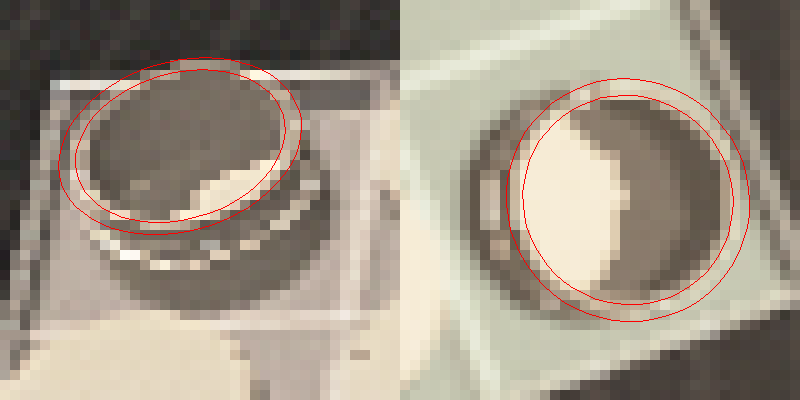

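View pics/ser2.png

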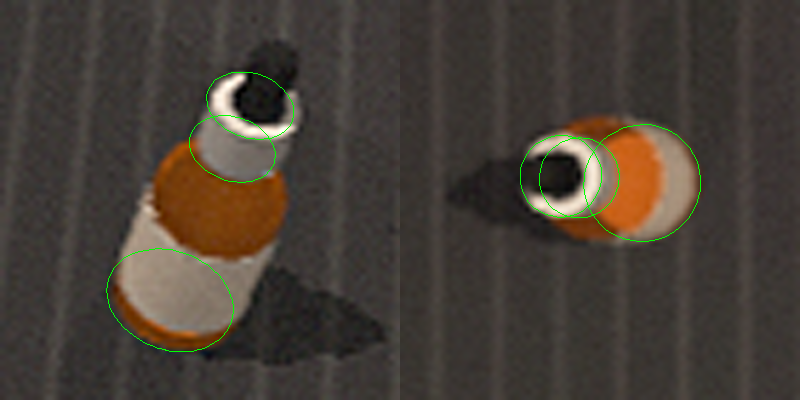

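The sample pot with no lid is the one at top (537,244) and scene (127,219). It has a dark, hollow mouth, while the other three pots at top (494,225), (524,210) and (505,254) have flat white lids. The red and yellow pots, at (437,208) and (438,262), are decoys. The serum collar is at about (0.503, 0.2715), and the open pot is at about (0.533, -0.3575).

I'll swing over to the serum bottle now.

Call:
jog_arm --dr '[[0,0,0],[0,0,0],[0,0,0],[0,0,0],[0,0,0],[0,0,0],[0,0,0],[0,0,0],[0,0,0],[0,0,0]]' --slide '[[-0.033,-0.028,0],[-0.033,-0.028,0],[-0.033,-0.028,0],[-0.033,-0.028,0],[-0.033,-0.028,0],[-0.033,-0.028,0],[-0.033,-0.028,0],[-0.033,-0.028,0],[-0.033,-0.028,0],[-0.033,-0.028,0]]' --gripper '[1,1,1,1,1,1,1,1,1,1]' --force 30

```text
time_s: 1.1
position: [0.3324, -0.1264, 0.2423]
tool_rot: [[0.293, -0.956, 0.0], [-0.956, -0.293, 0.0], [-0.0, -0.0, -1.0]]
ft_force: [0.7, -1.0, -1.2]
grip_width: 0.0853
```

Call:
jog_arm --dr '[[0,0,0],[0,0,0],[0,0,0],[0,0,0],[0,0,0],[0,0,0],[0,0,0],[0,0,0],[0,0,0],[0,0,0]]' --slide '[[-0.033,-0.028,0],[-0.033,-0.028,0],[-0.033,-0.028,0],[-0.033,-0.028,0],[-0.033,-0.028,0],[-0.033,-0.028,0],[-0.033,-0.028,0],[-0.033,-0.028,0],[-0.033,-0.028,0],[0,0,0]]' --gripper '[0.3,0.3,0.3,0.3,0.3,0.3,0.3,0.3,0.3,0.3]'

```text
time_s: 2.1
position: [0.4867, 0.2333, 0.2413]
tool_rot: [[0.297, -0.955, -0.001], [-0.955, -0.297, 0.001], [-0.001, 0.0, -1.0]]
ft_force: [-1.0, -0.5, -0.1]
grip_width: 0.0556
```

```bash
cat > st.py <<'E'
from rig import observe
import sys,numpy as np
s=observe(); np.set_printoptions(precision=4,suppress=True)
print(s["time_s"],s["position"],s["grip_width"],s["ft_force"],s["q"]); R=s["tool_rot"]; print(R)
if len(sys.argv)>1:
    g=np.array([float(a) for a in sys.argv[1:4]]); print("slide",R.T@(g-s["position"]))
E
python3 st.py 0.503 0.2715 0.142
```

```text
2.1 [0.4867 0.2333 0.2413] 0.055605664911201405 [-1.0056 -0.4547 -0.0552] [13.0156 20.8311 76.0525  0.0503 83.1481 85.718 ]
[[ 0.2972 -0.9548 -0.0007]
 [-0.9548 -0.2972  0.0007]
 [-0.0009  0.0005 -1.    ]]
slide [-0.0315 -0.0269  0.0993]
```

Call:
jog_arm --dr '[[0,0,0],[0,0,0],[0,0,0],[0,0,0],[0,0,0],[0,0,0],[0,0,0],[0,0,0],[0,0,0],[0,0,0]]' --slide '[[-0.016,-0.0135,0],[-0.0155,-0.0135,0],[0,0,0.025],[0,0,0.025],[0,0,0.025],[0,0,0.022],[0,0,0],[0,0,0],[0,0,0],[0,0,0]]' --gripper '[0.3,0.3,0.3,0.3,0.3,0.3,0.3,0.3,0.3,0.3]'

```text
time_s: 3.1
position: [0.503, 0.2678, 0.1465]
tool_rot: [[0.293, -0.956, 0.002], [-0.956, -0.293, 0.001], [0.0, -0.002, -1.0]]
ft_force: [0.3, 0.3, -0.4]
grip_width: 0.0555
```

```bash
python3 st.py 0.503 0.2715 0.083; python3 - <<'E'
from rig import viewer
from h import *
ims=[]
for n in("scene","top"):
    d=viewer.get_image(n); np.savez(n+"1.npz",**d)
    c=proj(d,[.503,.2715,.12]).astype(int); x,y=c-40
    ims.append(cv2.resize(d["pixels"][y:y+80,x:x+80],(400,400),interpolation=cv2.INTER_CUBIC))
cv2.imwrite("pics/ap.png",np.hstack(ims))
E
```

```text
3.1 [0.503  0.2678 0.1465] 0.05546259241542604 [ 0.2835  0.269  -0.3775] [16.1329 28.5758 79.8765  0.0002 71.4256 89.0751]
[[ 0.2933 -0.956   0.002 ]
 [-0.956  -0.2933  0.0006]
 [ 0.     -0.0021 -1.    ]]
slide [-0.0035 -0.001   0.0635]
```

View pics/ap.png

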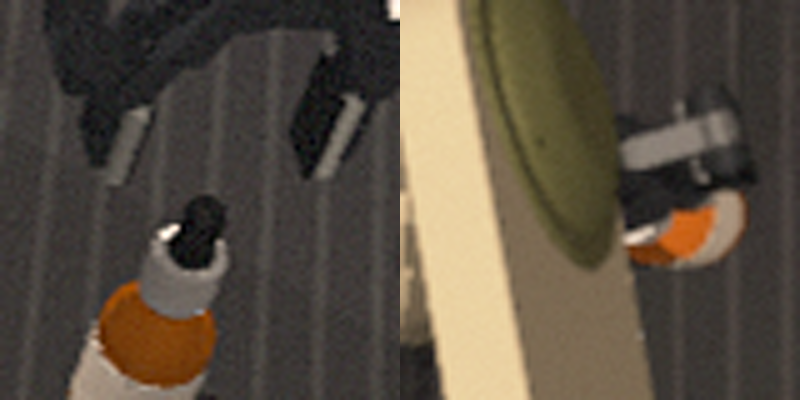

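The scene view shows the fingers straddling the dropper (bulb at crop (205,215)). I'll descend with a small sideways correction.

Call:
jog_arm --dr '[[0,0,0],[0,0,0],[0,0,0],[0,0,0],[0,0,0],[0,0,0],[0,0,0],[0,0,0],[0,0,0],[0,0,0]]' --slide '[[-0.0035,-0.001,0],[0,0,0.012],[0,0,0.015],[0,0,0.015],[0,0,0.012],[0,0,0.009],[0,0,0],[0,0,0],[0,0,0],[0,0,0]]' --gripper '[0.3,0.3,0.3,0.3,0.3,0.3,0.3,0.3,0.3,0.3]'

```text
time_s: 4.2
position: [0.5027, 0.2715, 0.0829]
tool_rot: [[0.293, -0.956, 0.001], [-0.956, -0.293, 0.0], [-0.0, -0.001, -1.0]]
ft_force: [0.3, -0.3, -0.9]
grip_width: 0.0554
```

```bash
python3 st.py 0.503 0.2715 0.083; python3 - <<'E'
from rig import viewer
from h import *
ims=[]
for n in("scene","top"):
    d=viewer.get_image(n); np.savez(n+"1.npz",**d)
    c=proj(d,[.503,.2715,.1]).astype(int); x,y=c-40
    ims.append(cv2.resize(d["pixels"][y:y+80,x:x+80],(400,400),interpolation=cv2.INTER_CUBIC))
cv2.imwrite("pics/ap2.png",np.hstack(ims))
E
```

```text
4.2 [0.5027 0.2715 0.0829] 0.0553827329549071 [ 0.3268 -0.3262 -0.9365] [16.5009 33.0515 83.918   0.0019 62.9652 89.4357]
[[ 0.2934 -0.956   0.0011]
 [-0.956  -0.2934  0.0004]
 [-0.     -0.0011 -1.    ]]
slide [ 0.0001 -0.0002 -0.0001]
```

View pics/ap2.png

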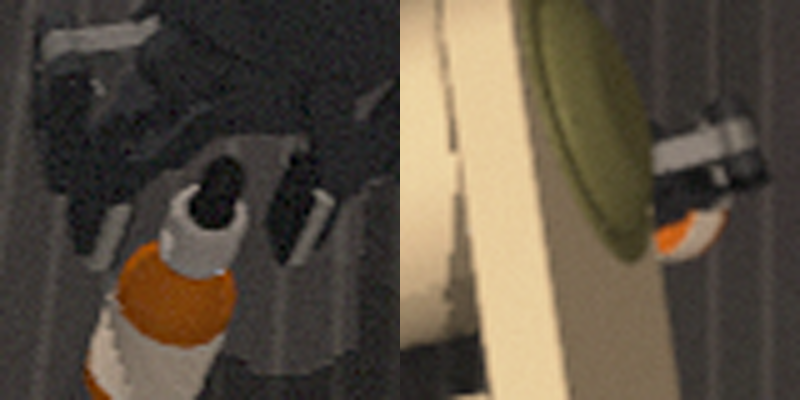

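Call:
jog_arm --dr '[[0,0,0],[0,0,0],[0,0,0],[0,0,0],[0,0,0],[0,0,0],[0,0,0],[0,0,0],[0,0,0],[0,0,0]]' --slide '[[0,0,0],[0,0,0],[0,0,0],[0,0,0],[0,0,0],[0,0,0],[0,0,0],[0,0,0],[0,0,0],[0,0,0]]' --gripper '[0.1,-0.05,-0.2,-0.3,-0.4,-0.6,-0.8,-1,-1,-1]' --force 25

```text
time_s: 5.3
position: [0.5025, 0.2714, 0.0824]
tool_rot: [[0.293, -0.956, 0.0], [-0.956, -0.293, 0.0], [-0.0, -0.0, -1.0]]
ft_force: [0.4, 0.2, 1.9]
grip_width: 0.0233
```

```bash
python3 st.py; python3 - <<'E'
from rig import viewer
from h import *
ims=[]
for n in("scene","top"):
    d=viewer.get_image(n); np.savez(n+"1.npz",**d)
    c=proj(d,[.503,.2715,.1]).astype(int); x,y=c-40
    ims.append(cv2.resize(d["pixels"][y:y+80,x:x+80],(400,400),interpolation=cv2.INTER_CUBIC))
cv2.imwrite("pics/gr.png",np.hstack(ims))
E
```

```text
5.3 [0.5025 0.2714 0.0824] 0.023345163710583216 [0.3638 0.2186 1.8632] [16.5024 33.0888 83.943   0.0046 62.9569 89.438 ]
[[ 0.2934 -0.956   0.0002]
 [-0.956  -0.2934  0.0001]
 [-0.0001 -0.0002 -1.    ]]
```

View pics/gr.png

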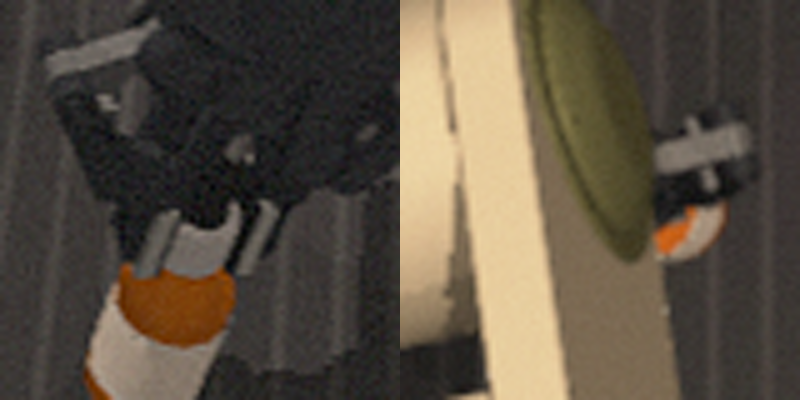

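The collar is gripped at 23.3 mm opening, and it shows between the fingers with the bottle upright. I'll lift straight up.

Call:
jog_arm --dr '[[0,0,0],[0,0,0],[0,0,0],[0,0,0],[0,0,0],[0,0,0],[0,0,0],[0,0,0],[0,0,0],[0,0,0]]' --slide '[[0,0,-0.004],[0,0,-0.008],[0,0,-0.012],[0,0,-0.015],[0,0,-0.015],[0,0,-0.015],[0,0,-0.015],[0,0,-0.015],[0,0,-0.015],[0,0,-0.015]]' --gripper '[-1,-1,-1,-1,-1,-1,-1,-1,-1,-1]'

```text
time_s: 6.4
position: [0.5024, 0.2713, 0.2131]
tool_rot: [[0.293, -0.956, 0.001], [-0.956, -0.293, 0.0], [0.0, -0.001, -1.0]]
ft_force: [0.8, -0.5, 0.5]
grip_width: 0.0233
```

Call:
jog_arm --dr '[[0,0,0],[0,0,0],[0,0,0],[0,0,0],[0,0,0],[0,0,0],[0,0,0],[0,0,0],[0,0,0],[0,0,0]]' --slide '[[0,0,-0.015],[0,0,-0.015],[0,0,-0.015],[0,0,-0.01],[0,0,-0.005],[0,0,0],[0,0,0],[0,0,0],[0,0,0],[0,0,0]]' --gripper '[-1,-1,-1,-1,-1,-1,-1,-1,-1,-1]'

```text
time_s: 7.4
position: [0.5024, 0.2714, 0.271]
tool_rot: [[0.293, -0.956, -0.001], [-0.956, -0.293, -0.0], [-0.0, 0.001, -1.0]]
ft_force: [-0.3, 0.2, -0.6]
grip_width: 0.0232
```

```bash
python3 st.py 0.533 -0.3575 0.268; python3 - <<'E'
from rig import viewer
from h import *
ims=[]
for n in("scene","top"):
    d=viewer.get_image(n); np.savez(n+"2.npz",**d); print(n,proj(d,[.5025,.2714,.192]),proj(d,[.5025,.2714,.268]))
    c=proj(d,[.503,.2715,.18]).astype(int); x,y=c-70;x=max(x,0)
    ims.append(cv2.resize(d["pixels"][y:y+140,x:x+140],(400,400),interpolation=cv2.INTER_CUBIC));print(x,y)
cv2.imwrite("pics/up.png",np.hstack(ims))
E
```

```text
7.4 [0.5024 0.2714 0.271 ] 0.023200867991186525 [-0.334   0.1857 -0.5801] [16.4995 22.9512 67.7336  0.     89.353  89.4367]
[[ 0.2934 -0.956  -0.0006]
 [-0.956  -0.2934 -0.0002]
 [-0.      0.0007 -1.    ]]
slide [0.6102 0.1553 0.0031]
scene [499.91654538 212.21347501] [515.64515707 174.11188925]
427 147
top [160.16047799 264.11465836] [142.89228455 262.70788502]
92 193
```

View pics/up.png

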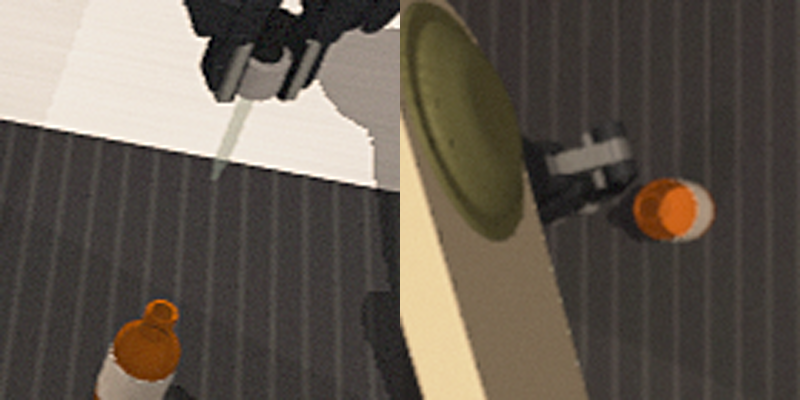

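The dropper is out and hangs vertical. Its tip is at crop (215,180), about z = 0.199, which matches the prediction, and the serum bottle stands undisturbed. Next is the carry over the row.

Call:
jog_arm --dr '[[0,0,0],[0,0,0],[0,0,0],[0,0,0],[0,0,0],[0,0,0],[0,0,0],[0,0,0],[0,0,0],[0,0,0]]' --slide '[[0.005,0.0013,0],[0.01,0.0025,0],[0.02,0.005,0],[0.03,0.0075,0],[0.03,0.0075,0],[0.03,0.0075,0],[0.03,0.0075,0],[0.03,0.0075,0],[0.03,0.0075,0],[0.03,0.0075,0]]' --gripper '[-1,-1,-1,-1,-1,-1,-1,-1,-1,-1]'

```text
time_s: 8.5
position: [0.5154, 0.0173, 0.2714]
tool_rot: [[0.293, -0.956, 0.0], [-0.956, -0.293, -0.0], [0.0, -0.0, -1.0]]
ft_force: [0.8, -0.0, -0.8]
grip_width: 0.0232
```

Call:
jog_arm --dr '[[0,0,0],[0,0,0],[0,0,0],[0,0,0],[0,0,0],[0,0,0],[0,0,0],[0,0,0],[0,0,0],[0,0,0]]' --slide '[[0.03,0.0075,0],[0.03,0.0075,0],[0.03,0.0075,0],[0.03,0.0075,0],[0.03,0.0075,0],[0.03,0.0075,0],[0.03,0.0075,0],[0.03,0.0075,0],[0.03,0.0075,0],[0.03,0.0075,0]]' --gripper '[-1,-1,-1,-1,-1,-1,-1,-1,-1,-1]'

```text
time_s: 9.5
position: [0.5314, -0.2915, 0.2714]
tool_rot: [[0.293, -0.956, -0.0], [-0.956, -0.293, -0.0], [0.0, 0.0, -1.0]]
ft_force: [-0.2, 0.0, 0.0]
grip_width: 0.0236
```

Call:
jog_arm --dr '[[0,0,0],[0,0,0],[0,0,0],[0,0,0],[0,0,0],[0,0,0],[0,0,0],[0,0,0],[0,0,0],[0,0,0]]' --slide '[[0.025,0.0065,0],[0.02,0.005,0],[0.01,0.0025,0],[0.005,0.001,0],[0,0,0],[0,0,0],[0,0,0],[0,0,0],[0,0,0],[0,0,0]]' --gripper '[-1,-1,-1,-1,-1,-1,-1,-1,-1,-1]'

```text
time_s: 10.5
position: [0.5354, -0.3512, 0.2714]
tool_rot: [[0.294, -0.956, 0.0], [-0.956, -0.294, -0.0], [0.0, -0.0, -1.0]]
ft_force: [-0.5, 0.0, 0.4]
grip_width: 0.0233
```

```bash
python3 st.py 0.533 -0.3575 0.151; python3 - <<'E'
from rig import viewer
from h import *
for n in("scene","top"):
    d=viewer.get_image(n); np.savez(n+"3.npz",**d); cv2.imwrite(f"pics/{n}3.png",d["pixels"])
E
```

```text
10.5 [ 0.5354 -0.3512  0.2714] 0.023328904142111577 [-0.4798  0.007   0.3985] [-43.8352  30.3857  55.1722  -0.0005  94.4383  29.0883]
[[ 0.2936 -0.9559  0.    ]
 [-0.9559 -0.2936 -0.0001]
 [ 0.0001 -0.     -1.    ]]
slide [0.0053 0.0042 0.1204]
```

View pics/scene3.png

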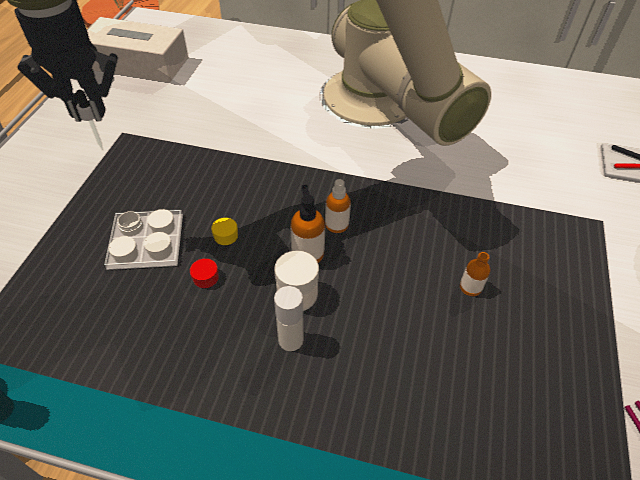

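View pics/top3.png

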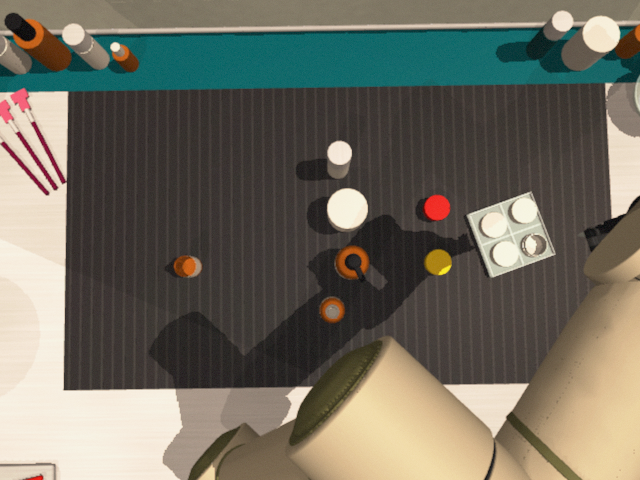

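All bottles and pots look untouched, and the dropper is vertical at (100,150), left of and above the pot. I'll centre it and come down partway, then check.

Call:
jog_arm --dr '[[0,0,0],[0,0,0],[0,0,0],[0,0,0],[0,0,0],[0,0,0],[0,0,0],[0,0,0],[0,0,0],[0,0,0]]' --slide '[[0.0025,0.002,0],[0.0025,0.002,0],[0,0,0.01],[0,0,0.02],[0,0,0.025],[0,0,0.025],[0,0,0.02],[0,0,0.015],[0,0,0.01],[0,0,0.005]]' --gripper '[-1,-1,-1,-1,-1,-1,-1,-1,-1,-1]'

```text
time_s: 11.6
position: [0.5327, -0.3571, 0.1401]
tool_rot: [[0.293, -0.956, -0.001], [-0.956, -0.293, 0.001], [-0.001, 0.001, -1.0]]
ft_force: [0.1, -0.7, 0.4]
grip_width: 0.0234
```

Call:
jog_arm --dr '[[0,0,0],[0,0,0],[0,0,0],[0,0,0],[0,0,0],[0,0,0],[0,0,0],[0,0,0],[0,0,0],[0,0,0]]' --slide '[[0,0,0],[0,0,0],[0,0,0],[0,0,0],[0,0,0],[0,0,0],[0,0,0],[0,0,0],[0,0,0],[0,0,0]]' --gripper '[-1,-1,-1,-1,-1,-1,-1,-1,-1,-1]'

```text
time_s: 12.6
position: [0.533, -0.3573, 0.1413]
tool_rot: [[0.293, -0.956, -0.0], [-0.956, -0.293, 0.0], [-0.0, -0.0, -1.0]]
ft_force: [-0.6, -0.5, -0.9]
grip_width: 0.0233
```

```bash
cat > chk.py <<'E'
from rig import viewer,observe
from h import *
import sys
p=observe()["position"]; ims=[]
tip=p-[0,0,.0724]; print("tip est",tip)
for n in("scene","top"):
    d=viewer.get_image(n); np.savez(n+"4.npz",**d)
    c=proj(d,[.533,-.3575,.05]).astype(int); x,y=c-40
    im=cv2.resize(d["pixels"][y:y+80,x:x+80],(400,400),interpolation=cv2.INTER_CUBIC)
    for P,col in((tip,(0,0,255)),(np.array([.533,-.3575,.028]),(0,255,0))):
        q=((proj(d,P)-(x,y)+.5)*5); print(n,"crop",q,"px",proj(d,P)); cv2.drawMarker(im,tuple(int(v) for v in q),col,cv2.MARKER_CROSS,12,1)
    ims.append(im)
cv2.imwrite(sys.argv[1],np.hstack(ims))
E
python3 st.py 0.533 -0.3575 0.1114; python3 chk.py pics/c1.png
```

```text
12.6 [ 0.533  -0.3573  0.1413] 0.023266517286152043 [-0.6297 -0.5402 -0.8843] [-44.3883  35.5451  67.4635   0.003   76.9964  28.5521]
[[ 0.2934 -0.956  -0.    ]
 [-0.956  -0.2934  0.0001]
 [-0.0001 -0.     -1.    ]]
slide [0.0002 0.0001 0.0299]
tip est [ 0.53300372 -0.35730016  0.06889478]
scene crop [193.02180164 171.85686699] px [122.10436033 203.8713734 ]
scene crop [222.81344226 247.74333835] px [128.06268845 219.04866767]
top crop [227.44595141 203.14894449] px [544.98919028 243.1297889 ]
top crop [181.35535532 210.43168   ] px [535.77107106 244.586336  ]
```

View pics/c1.png

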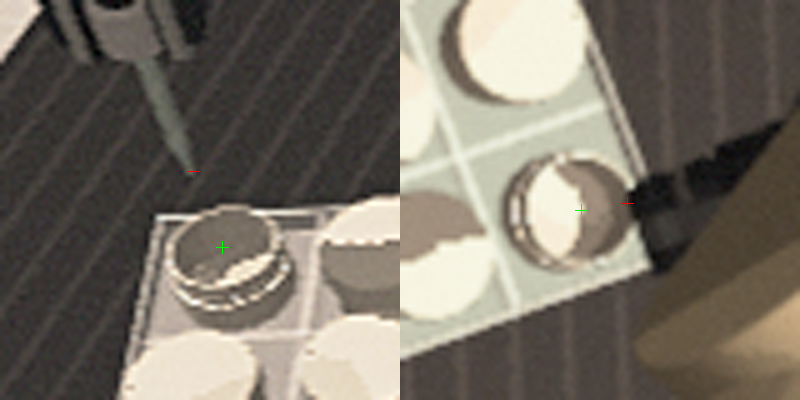

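The red cross (tip predicted from the arm pose) lies on the seen tip at crop (193,171). The green cross is at the middle of the pot's mouth in both views. I'll do the final 29 mm descent.

Call:
jog_arm --dr '[[0,0,0],[0,0,0],[0,0,0],[0,0,0],[0,0,0],[0,0,0],[0,0,0],[0,0,0],[0,0,0],[0,0,0]]' --slide '[[0,0,0.004],[0,0,0.006],[0,0,0.007],[0,0,0.006],[0,0,0.004],[0,0,0.002],[0,0,0],[0,0,0],[0,0,0],[0,0,0]]' --gripper '[-1,-1,-1,-1,-1,-1,-1,-1,-1,-1]'

```text
time_s: 13.7
position: [0.5331, -0.3573, 0.1125]
tool_rot: [[0.293, -0.956, 0.0], [-0.956, -0.293, -0.0], [0.0, -0.0, -1.0]]
ft_force: [-0.4, 0.3, 0.2]
grip_width: 0.0234
```

Call:
jog_arm --dr '[[0,0,0],[0,0,0],[0,0,0],[0,0,0],[0,0,0],[0,0,0],[0,0,0],[0,0,0],[0,0,0],[0,0,0]]' --slide '[[0,0,0],[0,0,0],[0,0,0],[0,0,0],[0,0,0],[0,0,0],[0,0,0],[0,0,0],[0,0,0],[0,0,0]]' --gripper '[-1,-1,-1,-1,-1,-1,-1,-1,-1,-1]'

```text
time_s: 14.7
position: [0.533, -0.3573, 0.1123]
tool_rot: [[0.293, -0.956, -0.0], [-0.956, -0.293, 0.0], [-0.0, -0.0, -1.0]]
ft_force: [-0.1, 0.4, -0.6]
grip_width: 0.0231
```

```bash
python3 st.py 0.533 -0.3575 0.1114; python3 chk.py pics/c2.png
```

```text
14.7 [ 0.533  -0.3573  0.1123] 0.023142716577088687 [-0.0744  0.3686 -0.6491] [-44.3867  37.1538  69.5289   0.0019  73.3201  28.5496]
[[ 0.2934 -0.956  -0.    ]
 [-0.956  -0.2934  0.0001]
 [-0.0001 -0.     -1.    ]]
slide [0.0002 0.0001 0.0009]
tip est [ 0.53301602 -0.3572956   0.03990868]
scene crop [214.682318   226.26222773] px [126.4364636  214.75244555]
scene crop [222.81344226 247.74333835] px [128.06268845 219.04866767]
top crop [193.95842143 208.33947521] px [538.29168429 244.16789504]
top crop [181.35535532 210.43168   ] px [535.77107106 244.586336  ]
```

View pics/c2.png

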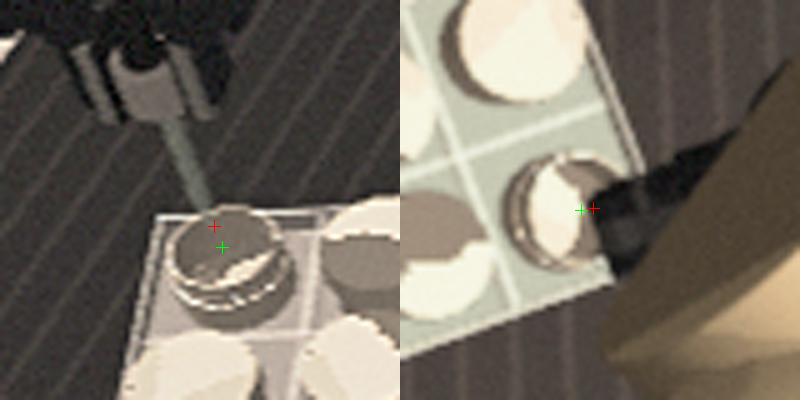

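The tip is over the mouth and fades into the dark pot interior near crop (210,220), consistent with the predicted (215,226). Nothing has been touched, and wrist force is only noise. I'll hand it in.

```bash
python3 -c "
from rig import env
print(env.close_job())"
```

```text
the job is handed in; nothing more can be done
None
```

I gripped the dropper by its metal collar (opening 23.3 mm, 25 N) and drew it straight up out of the serum bottle. I carried it over the row with the tip at about z = 0.20 m and brought it down over the lidless pot. It took 14.7 s, and I handed the job in with the dropper still held there.

- **Position:** the tip works out at (0.533, -0.357, 0.040), about 12 mm above the rim. It is within about 1–2 mm of the pot's axis, which is the limit of the camera calibration.
- **Upright and at rest:** the tool axis was vertical within 0.001 rad and the arm was holding still. Wrist force was only noise, under 1 N.
- **Other items:** after the carry, both pictures showed the serum bottle, row and pots standing where they were. The last close-up showed the pots unmoved.
- **Limit of the last check:** at the final height the tip blends into the dark pot mouth in the scene view, and the gripper hides it from the top camera. The final tip position therefore comes from the arm pose. At 29 mm higher, that estimate matched the tip seen in the scene image.

No check failed or disagreed.

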